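Unhook a rail module from its sloping stand

TASK

Take the module with the orange front off the sloping stand and lay it on its back in the middle of the black service mat: turn its own turnbutton well aside, swing the module's lower end up while its lip still hangs on the ledge, then lift the lip off the ledge without forcing it, and set the module down without dropping it. Leave the white-fronted module hanging and latched, and do not disturb the bottles and the jar.

Things in the scene. Friction and masses are not known exactly. Their poses are not given: they have to be found in the camera images.
- stand: Fixed grey stand, foot 150x250 mm, panel sloping up away from the robot at 42 deg from level. Origin: centre of underside; x level, away from the robot, y left, z up. Slope axes: u (up the slope) = (cos42,0,sin42), n (out of the panel) = (-sin42,0,cos42); u=n=0 at (60,y,150) mm. Bays at y=+55 (left) and -55 mm (right), one module (which, varies) and one turnbutton in each.
- orange_module: The module to take off: grey body 95 (x) x 36 (y, smooth parallel sides to grip) x 32 mm deep, plus a bright orange front cap 58 mm long, 12 mm high on it; 0.17 to 0.35 kg. Origin: centre of the body's back face; x to its upper (hook) end, z out of the front. Hung: x along u, z along n, origin at u=-42.5, n=20 mm. Laid on its back it rests on foot and lip, origin about 14 mm above the mat.
- white_module: Same module with a white front cap: to be left alone. Same origin and axes.
- orange_module_lip (a point): Middle of its lip, at module (42.5,0,-11) mm; hung, at (54,bay,157) mm of the stand. A bridge (x 42.5 to 47.5) lies over the ledge edge, the 4 mm lip (z -13 to -9) reaches 6 mm down behind the flange with 5 mm of play. Swung out, it pivots on the ledge edge and jams beyond about 38 deg. The lip comes free by moving about 10 mm up the slope along u; straight up it catches.
- turn_left (a joint): White turnbutton of the left bay, turning about n, rad. 0 (start within 0.15): nose up the slope over the tab, tail straight down the slope. Positive: counterclockwise seen from the panel's front (the tail swings to the right, -y). Turns 1.55 either way, light friction (0.03 N m), stays where left; the nose is clear of the tab beyond 1.05.
- turn_right (a joint): The same for the right bay.
- turn_left_pivot (a point): On the pivot axis of the left turnbutton, on its plate's outer face (u = -118, n = 33 mm).
- turn_right_pivot (a point): The same for the right turnbutton.
- turn_left_tail (a point): Top of the left turnbutton's thumb ridge, 26 mm from the pivot axis on the tail. The ridge is 8 mm thick, 14 mm high (n 33 to 47 mm) and runs from 4 mm on the nose side of the axis to 32 mm on the tail side.
- turn_right_tail (a point): The same for the right turnbutton.
- service_mat: Black rubber mat lying on the desk to the right of the stand, fixed, 160 x 160 x 4 mm. Origin at the centre of its underside, so its top is 4 mm above it; x and y along its edges.
- dropper_bottle: Small amber bottle, 27 mm across, 70 mm high, bystander. Origin at the centre of its underside, z up.
- label_jar: Small clear open jar, 54 mm across, 56 mm high, bystander, left of the stand. Origin at the centre of its underside, z up.
- brown_bottle: Brown bottle, 44 mm across, 120 mm high, bystander. Origin at the centre of its underside, z up.
- ledge_mid (a point): Middle of the ledge's free upper edge (stand y=0, u=0, n=18 mm). The ledge is a steel flange along the stand's width, 4 mm thick (n 16 to 20), u -16 to 0, open behind: a gap n 0 to 16 mm, u -12 to 0.
- bar_mid (a point): Middle of the front face of the lower steel bar along the stand's width (stand y=0), bar 8 mm wide (u -72 to -64), 20 mm high (n 0 to 20). The modules' backs rest on it.
- orange_module_foot (a point): Middle of the underside of its foot, at module (-41,0,-15) mm: a block x -47.5 to -34.5, 30 mm wide, 15 mm high behind the back, 2.5 mm below the lower bar. It stops the module sliding up the slope until the lower end is swung out about 12 deg.
- orange_module_tab (a point): End of the tab, 20 mm wide, 6 mm thick (module z 0 to 6 mm), that sticks 12 mm out of the module's lower end, under the turnbutton's nose.
Mind the look-alikes: they are no part of the job. Of the things that look like the service_mat, take the one that is farthest to the robot's right at the start.

How it is judged:
By the outcome, as a careful person would: the job done as asked, in the order asked, and still so for the second after the job is handed in, with the robot touching nothing.
It also fails if it takes over 70 s, if anything falls off the work surface, if the arm or the gripper's body presses on something with over 40 N, if the wrist force passes 120 N, or if a joint passes its speed limit or range.

ROBOT

A 6-joint arm with a two-finger parallel gripper is mounted at the origin on a cart in front of the work surface, level with it; the furniture and walls round the work are solid. World frame = base frame: x ahead of the robot, y to its left, z up, the work surface at z = 0. Lengths are in m, angles in rad, forces in N, time in s.
With the tool pointing down it reaches from about 0.425 to 0.95 m from the base axis. Payload 3.5 kg.
Tool frame: the origin (TCP) lies at the very end of the fingers, on their centre line; the grasp point (between the pads) lies ctrl.pinch_z behind it (ctrl.pinch_z is the distance from the TCP to the grasp point, in m); z points along the fingers, y is the line along which they close (so a half turn about z gives the same grasp; the last joint's range is limited). The gripper opens to 85 mm and grips with 20 to 120 N. Pads are 22 mm wide; open, the fingers measure 114 mm over their backs; the gripper's body (76 mm by 85 mm) begins 54 mm behind the grasp point. The pads swing forward as they close: fully open they stand 13 mm farther back than shut.
Start: joints at [-1.303, 0.286, 1.577, -0, 1.279, -0.15], TCP at [0.274, -0.617, 0.231] pointing down, gripper open.
Joint ranges: [-2.77, 2.77], [-0.9, 2.22], [0.21, 2.48], [-1.53, 4.67], [0.24, 2.81], [-2.84, 2.84]. Speed limits (rad/s): [2.79, 2.79, 3.14, 3.14, 3.14, 3.14].

INTERFACE

Orientations are given as a unit quaternion [x, y, z, w].
In Python, from plant import ctrl gives the robot as it stands.
- The arm moves only by the tool inch_along, called in YAML: its name, and indented under it one key for each argument. Schema: {"type":"object","properties":{"deltas":{"type":"array","items":{"type":"object","properties":{"x":{"type":"number"},"y":{"type":"number"},"z":{"type":"number"},"drx":{"type":"number"},"dry":{"type":"number"},"drz":{"type":"number"},"jaw":{"type":"number"}},"additionalProperties":false,"required":["jaw"]},"minItems":1,"maxItems":10},"grip_n":{"type":"number"},"only":{"type":"string"},"quiet":{"type":"boolean"},"lines":{"type":"string"}},"required":["deltas"],"additionalProperties":false}. deltas is a list of rows, 1 to 10 of them, each an object with the fields x, y, z (the shift in shares of 0.8 m (1.0 is 0.8 m)), drx, dry, drz (a rotation vector in shares of pi rad (1.0 is pi rad)), jaw (the opening from 0.0 (shut) to 1.0 (fully open)); a field left out counts as zero (the opening has to be given); each row is the pose to reach, as a shift and turn from the pose commanded when the call began, along the tool's axes at that moment; what a row does not reach only later rows make up. A row lasts 1/8 s, in which the tool goes at most 0.0625 m and 0.188 rad, less where a joint would pass 70% of its speed; a pose out of reach is approached as far as the arm can. The fingers move at their own pace and stop on an object; grip_n is the grip in N (left out, the last holds). Time passes only in rows, so rows that do not move let the fingers close. The tool returns the time, the measured TCP pose, the force, the opening and the grip force at its end. only (a regular expression) keeps the lines of the reply that match it, lines (a string "A,B") keeps lines A to B, and quiet returns only ok. No shift or turn number may pass 1 either way. Input that does not fit is refused with a message, and nothing moves.
- ctrl.get_state(): the state, without advancing time (a new reading comes with each control period).
- ctrl.read_camera(name): name is "scene" or "top" or "wrist"; returns a dict with "pixels" (384x512x3 uint8, red, green, blue), "camera_matrix" (3x3 intrinsics, pixels), "xyz" and "orientation" of the camera in the world. Camera axes: x right, y down, z forward; pixel columns grow to the right and rows downward; lengths in m; the calibration is good to about 2 mm. A picture is of the moment at which its call begins. There is no depth.
- ctrl.sign_off(): hands the job in; it is judged then, once.
Trained networks look in the newest picture that a camera, given by its name, has taken for a name from the list of things; names that differ only in an ending like _2 or _b are one class to them, and where a whole thing is asked for, a point or a joint stands for the part that bears it (a point fixed in the world has none). Each returns a list of dicts, best first, with "conf" (0 to 1); they miss things now and then, are a little off and sometimes report something else, mostly with a low value. They report only what shows in the picture. A call takes as long as a camera call. They do not tell look-alikes from the thing itself.
- ctrl.recognise(camera, thing): "position" ([x, y, z] in m, in world coordinates, good to about 4 mm: the middle of the surface that is visible of it).
- ctrl.masks_of(camera, thing): "region" (384x512 bool, what is visible of it).
- ctrl.mark_of(camera, thing): "position" ([x, y, z] in m, in world coordinates, good to about 4 mm: a listed point, or the origin of a listed thing).
The state is a dict: "time": time; "qpos": joint angles; "dq": joint speeds; "joint_efforts": joint torques, N m; "eef_pos": TCP position; "tcp_rot": TCP orientation; "contact_force": force on the tool from outside, world axes, zero at the start; "wrist_torque": the same for the moment, N m; "opening": opening from 0.0 (shut) to 1.0 (fully open); "finger_force": force on a finger pad.
Only numpy, scipy, OpenCV 4.12 (cv2) and the standard library are available. Lean on these libraries where they do the work, as an engineer would, in place of code of your own. Each camera call takes 0.05 s, during which the arm holds its last target. There are 200 camera calls.

## Working session

There is one attempt and no reset: what is moved stays moved. The work goes in short steps, Python scripts to look and compute and a tool call to move; the robot and the scene stay as the last step left them, time stands still between calls to the robot, and variables do not carry over. Pictures are saved under pics/ and viewed, at most 10 in all, crops included, and the job is handed in when it is done.

```bash
mkdir -p pics; ls; cat > h.py <<'E'
import numpy as np,cv2
from scipy.spatial.transform import Rotation as R
from plant import ctrl
def save(cam,fn):
    r=ctrl.read_camera(cam); cv2.imwrite('pics/'+fn,r['pixels'][:,:,::-1]); return r
def proj(r,p):
    Rc=R.from_quat(r['orientation']).as_matrix(); c=Rc.T@(np.array(p)-r['xyz']); k=r['camera_matrix']@c; return (k[:2]/k[2]).round(0)
E
python3 - <<'E'
from h import *
ims=[]
for cam in ['scene','top']:
    r=ctrl.read_camera(cam); ims.append(r['pixels'][:,:,::-1])
    print(cam,r['xyz'])
    for t in ['stand','orange_module','white_module','orange_module_lip','turn_left_pivot','turn_right_pivot','turn_left_tail','turn_right_tail','service_mat','dropper_bottle','label_jar','brown_bottle','ledge_mid','bar_mid','orange_module_foot','orange_module_tab']:
        print(t,[(np.round(d['position'],3).tolist(),round(d['conf'],2),proj(r,d['position']).tolist()) for d in ctrl.mark_of(cam,t)])
cv2.imwrite('pics/a.png',ims[0]);cv2.imwrite('pics/b.png',ims[1])
print(ctrl.get_state(),ctrl.pinch_z)
E
```

```text
pics
scene [-0.01465311  1.07128857  0.74019649]
stand [([0.662, 0.145, 0.001], 0.85, [216.0, 233.0])]
orange_module [([0.686, 0.199, 0.135], 0.82, [195.0, 197.0])]
white_module [([0.669, 0.084, 0.136], 0.65, [225.0, 180.0]), ([0.685, 0.197, 0.135], 0.27, [196.0, 197.0])]
orange_module_lip [([0.724, 0.195, 0.156], 0.76, [184.0, 186.0]), ([0.591, 0.215, 0.086], 0.61, [222.0, 225.0])]
turn_left_pivot [([0.625, 0.208, 0.095], 0.65, [213.0, 218.0])]
turn_right_pivot [([0.602, 0.1, 0.095], 0.69, [243.0, 202.0])]
turn_left_tail [([0.592, 0.216, 0.085], 0.52, [222.0, 226.0])]
turn_right_tail [([0.575, 0.098, 0.09], 0.56, [252.0, 206.0])]
service_mat [([0.417, 0.201, 0.001], 0.76, [286.0, 271.0]), ([0.447, -0.202, -0.0], 0.56, [337.0, 200.0])]
dropper_bottle [([0.406, 0.03, -0.001], 0.67, [318.0, 240.0])]
label_jar [([0.43, 0.41, 0.003], 0.67, [235.0, 320.0])]
brown_bottle [([0.7, -0.138, -0.002], 0.62, [256.0, 190.0]), ([0.661, 0.145, 0.001], 0.46, [217.0, 233.0])]
ledge_mid [([0.403, 0.027, -0.0], 0.7, [320.0, 239.0]), ([0.708, 0.134, 0.162], 0.57, [202.0, 176.0])]
bar_mid [([0.655, 0.143,
[... 1590 characters left out ...]
-1.30300478e+00,  2.86292602e-01,  1.57668657e+00, -2.05776781e-05,
        1.27859021e+00, -1.49990231e-01]), 'dq': array([ 9.09940056e-04,  7.59672447e-04,  6.72689849e-05,  2.52877353e-04,
       -1.74622088e-04,  8.97250651e-04]), 'joint_efforts': array([-5.63831036e-04, -4.05950224e+01, -2.92930162e+01, -1.54916970e-04,
        5.76341135e-04,  5.92120784e-06]), 'eef_pos': array([ 0.27389726, -0.61692507,  0.23133709]), 'tcp_rot': array([ 9.78260904e-01,  2.07377926e-01, -9.15087755e-06,  1.21924515e-05]), 'contact_force': array([ 0.192707  ,  0.08847214, -0.87471942]), 'wrist_torque': array([0.0188967 , 0.07480874, 0.03366635]), 'finger_force': 0.0, 'opening': 0.999959331868892} 0.0187
```

View pics/a.png

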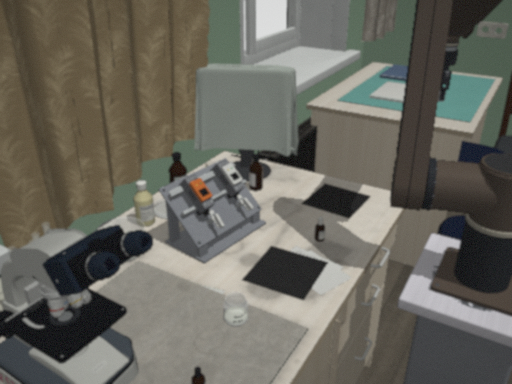

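View pics/b.png

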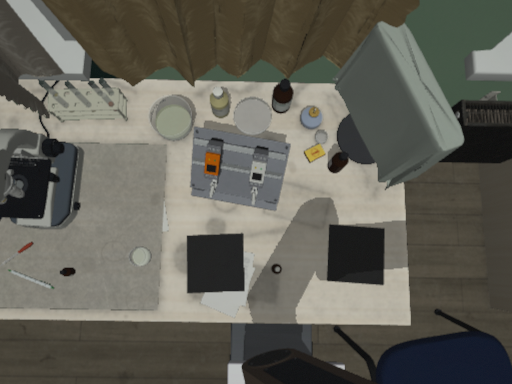

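The top view shows the orange module at about (213,158) in the left bay and the white one at (258,165). There are two black mats, at (215,264) (y≈+0.20) and (357,254) (y≈−0.20). The one at (357,254) is farthest to the robot's right and lies right of the stand, so it fits. I'll fit the stand pose and confirm in a crop.

```bash
cat >> h.py <<'E'
from scipy.optimize import least_squares
T=np.deg2rad(42);c_,s_=np.cos(T),np.sin(T)
U=np.array([c_,0,s_]);N=np.array([-s_,0,c_])
def sp(u,y,n): return np.array([.06,y,.15])+U*u+N*n
import json,os
S=json.load(open('stand.json')) if os.path.exists('stand.json') else None  # x,y,yaw
def W(p): # stand->world
    return np.array([S[0],S[1],S[3]])+R.from_rotvec([0,0,S[2]]).apply(p)
def plan(pos,Rt):
    st=ctrl.get_state();R0=R.from_quat(st['tcp_rot'])
    print('shift',R0.inv().apply(np.array(pos)-st['eef_pos']).round(4),'rot',(R0.inv()*Rt).as_rotvec().round(4),'q',st['qpos'].round(2),'op',round(st['opening'],3),'F',st['contact_force'].round(1),'t',st['time'])
def Rtool(pitch=T,roll=0): # tool z=-n tilted by pitch, x up slope
    c,s=np.cos(pitch),np.sin(pitch)
    M=np.column_stack([[c,0,s],[0,-1,0],[s,0,-c]])
    return R.from_rotvec([0,0,S[2]])*R.from_matrix(M)*R.from_rotvec([0,0,roll])
E
python3 - <<'E'
from h import *
import h
obs=[([0,0,0],[.6625,.1445,.001]),(sp(-.118,.055,.033),[.623,.2065,.0985]),(sp(-.118,-.055,.033),[.6025,.0995,.094]),(sp(0,0,.018),[.7085,.133,.1625]),(sp(-.068,0,.02),[.6575,.144,.121]),(sp(-.0425,.055,.02),[.686,.201,.1355]),(sp(-.0425,-.055,.02),[.667,.0875,.137])]
f=lambda q:np.concatenate([np.array([q[0],q[1],q[3]])+R.from_rotvec([0,0,q[2]]).apply(a)-b for a,b in obs])
s=least_squares(f,[.66,.14,-.19,0]);print(s.x);print((f(s.x).reshape(-1,3)*1000).round(1))
json.dump(list(s.x),open('stand.json','w'));h.S=list(s.x)
r=ctrl.read_camera('top');im=r['pixels'][:,:,::-1]
a=cv2.resize(im[120:220,180:300],(480,400),interpolation=3);b=cv2.resize(im[215:295,180:400],(550,200))
a=cv2.copyMakeBorder(a,0,0,0,70,0);cv2.imwrite('pics/c.png',np.vstack([a,b]))
plan(W(sp(-.118-.014,.055,.10)),Rtool())
E
```

```text
[ 6.61718489e-01  1.44494042e-01 -1.79501670e-01  3.96993001e-04]
[[-0.8 -0.  -0.6]
 [-0.4  1.  -2.5]
 [ 0.4 -0.2  2. ]
 [ 0.4  2.9  1.3]
 [ 0.4  1.2 -1.2]
 [ 0.3 -5.1  1.3]
 [-0.3  0.2 -0.2]]
shift [ 0.6075 -0.6431  0.095 ] rot [-0.2188  0.7107  0.57  ] q [-1.3   0.29  1.58  0.    1.28 -0.15] op 0.999 F [-0.1  0.8  0.4] t 1.75
```

View pics/c.png

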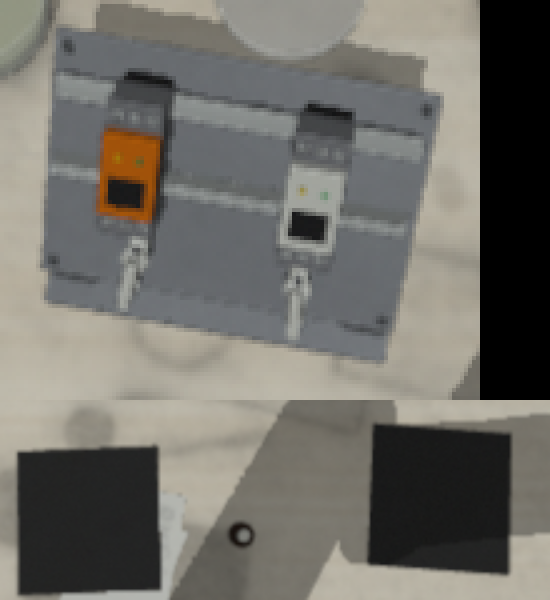

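The crop confirms the orange-capped module at top px (213,158) in the left bay, and the target mat at top px (357,254). Moving.

The rows are not in the units I measure in: shifts go in shares of 0.8 m and turns go in shares of pi rad. I convert before sending: 0.44 m / 0.8 = 0.55, -0.42 m / 0.8 = -0.525.

inch_along:
  deltas:
    - {"x":0.075,"y":-0.05,"z":-0.025,"jaw":1}
    - {"x":0.15,"y":-0.1,"z":-0.05,"jaw":1}
    - {"x":0.2125,"y":-0.15,"z":-0.075,"jaw":1}
    - {"x":0.275,"y":-0.2,"z":-0.075,"jaw":1}
    - {"x":0.3375,"y":-0.25,"z":-0.075,"jaw":1}
    - {"x":0.4,"y":-0.3,"z":-0.075,"jaw":1}
    - {"x":0.45,"y":-0.35,"z":-0.075,"jaw":1}
    - {"x":0.5,"y":-0.4,"z":-0.075,"jaw":1}
    - {"x":0.525,"y":-0.4625,"z":-0.075,"jaw":1}
    - {"x":0.55,"y":-0.525,"z":-0.075,"jaw":1}

```text
time: 3.0
eef_pos: [0.5058, -0.0546, 0.2915]
tcp_rot: [0.978, 0.207, 0.0, 0.0]
contact_force: [1.1, -0.1, 0.5]
opening: 1.001
finger_force: 0.0
```

```bash
python3 - <<'E'
from h import *
plan(W(sp(-.118-.014,.055,.16)),Rtool())
E
```

```text
shift [ 0.1341 -0.2459  0.1105] rot [-0.2187  0.71    0.5701] q [-0.31 -0.13  1.91  0.    1.36  0.85] op 1.001 F [ 1.1 -0.1  0.5] t 3.0
```

Converted, -0.246 m / 0.8 = -0.3075, -0.11 m / 0.8 = -0.1375, 0.71 rad / 3.1416 = 0.226.

inch_along:
  deltas:
    - {"x":0.0625,"y":-0.0625,"drx":-0.0127,"dry":0.0446,"drz":0.0318,"jaw":1}
    - {"x":0.1,"y":-0.1375,"drx":-0.0255,"dry":0.0891,"drz":0.07,"jaw":1}
    - {"x":0.1375,"y":-0.2,"z":0.025,"drx":-0.0414,"dry":0.1337,"drz":0.105,"jaw":1}
    - {"x":0.1625,"y":-0.2625,"z":0.0625,"drx":-0.0541,"dry":0.1751,"drz":0.1401,"jaw":1}
    - {"x":0.1675,"y":-0.3075,"z":0.1125,"drx":-0.0637,"dry":0.2069,"drz":0.1655,"jaw":0.5}
    - {"x":0.1675,"y":-0.3075,"z":0.1375,"drx":-0.0697,"dry":0.226,"drz":0.1814,"jaw":0.35}
    - {"x":0.1675,"y":-0.3075,"z":0.1375,"drx":-0.0697,"dry":0.226,"drz":0.1814,"jaw":0.3}
    - {"x":0.1675,"y":-0.3075,"z":0.1375,"drx":-0.0697,"dry":0.226,"drz":0.1814,"jaw":0.3}

```text
time: 4.0
eef_pos: [0.5263, 0.2235, 0.1785]
tcp_rot: [0.931, -0.083, 0.355, 0.033]
contact_force: [-0.2, -0.2, 0.2]
opening: 0.3
finger_force: 0.0
```

```bash
python3 - <<'E'
from h import *
r=save('wrist','d.png');print(r['xyz'])
for t in ['turn_left_pivot','turn_left_tail','orange_module','orange_module_lip','orange_module_foot','orange_module_tab','ledge_mid','bar_mid','turn_right_pivot']:
    print(t,[(np.round(d['position'],3).tolist(),round(d['conf'],2),proj(r,d['position']).tolist()) for d in ctrl.mark_of('wrist',t)])
print('exp',W(sp(-.118,.055,.033)),W(sp(-.144,.055,.047)),W(sp(-.0425,.055,.02)))
plan(W(sp(-.118-.014,.055,.036)),Rtool())
E
```

```text
[0.48253816 0.23136548 0.33102547]
turn_left_pivot [([0.624, 0.206, 0.099], 0.7, [257.0, 164.0]), ([0.706, -0.14, 0.001], 0.7, [486.0, 116.0])]
turn_left_tail [([0.594, 0.214, 0.092], 0.83, [254.0, 199.0])]
orange_module [([0.686, 0.199, 0.139], 0.81, [252.0, 81.0])]
orange_module_lip []
orange_module_foot [([0.668, 0.208, 0.096], 0.61, [247.0, 129.0])]
orange_module_tab [([0.639, 0.209, 0.098], 0.66, [251.0, 152.0]), ([0.623, 0.204, 0.097], 0.47, [258.0, 167.0])]
ledge_mid [([0.71, 0.136, 0.164], 0.96, [319.0, 29.0])]
bar_mid [([0.655, 0.141, 0.12], 0.56, [320.0, 113.0]), ([0.621, 0.208, 0.098], 0.35, [255.0, 168.0])]
turn_right_pivot [([0.637, 0.213, 0.098], 0.69, [247.0, 155.0]), ([0.598, 0.099, 0.1], 0.6, [378.0, 171.0])]
exp [0.62256545 0.20749667 0.09596336] [0.59433682 0.21261889 0.08896999] [0.68633033 0.19592623 0.13682184]
shift [-0.0013 -0.0023  0.1245] rot [ 0.0004 -0.0005 -0.0009] q [ 0.38 -0.11  2.22 -0.8   0.51  2.73] op 0.299 F [-1.1  0.4  1. ] t 4.5
```

View pics/d.png

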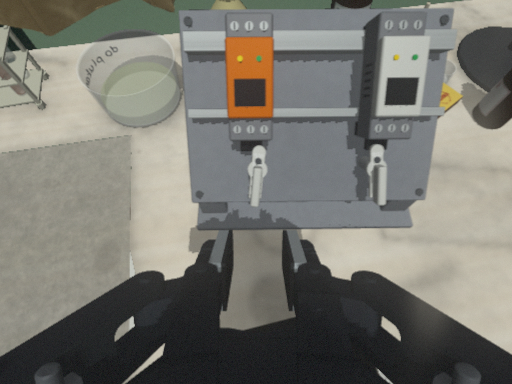

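The wrist view shows the left turnbutton from the pivot at (257,163) to the tail at (255,203), nearly straight down the slope. The orange module is at (250,80), the white one at (402,75), and both agree with the stand fit. Next I descend to straddle the ridge.

Converted, 0.122 m / 0.8 = 0.1525, 0.115 m / 0.8 = 0.1438.

inch_along:
  deltas:
    - {"x":-0.0013,"y":-0.0025,"z":0.0625,"jaw":0.3}
    - {"x":-0.0013,"y":-0.0025,"z":0.1125,"jaw":0.3}
    - {"x":-0.0013,"y":-0.0025,"z":0.1313,"jaw":0.3}
    - {"x":-0.0013,"y":-0.0025,"z":0.1438,"jaw":0.3}
    - {"x":-0.0013,"y":-0.0025,"z":0.1525,"jaw":0.3}
    - {"x":-0.0013,"y":-0.0025,"z":0.1525,"jaw":0.3}
  grip_n: 20

```text
time: 5.25
eef_pos: [0.6115, 0.2053, 0.1019]
tcp_rot: [0.935, -0.079, 0.346, 0.028]
contact_force: [0.4, -0.3, 0.5]
opening: 0.303
finger_force: 0.0
```

inch_along:
  deltas:
    - {"jaw":0.0}
    - {"jaw":0.0}
    - {"jaw":0.0}
    - {"jaw":0.0}
  grip_n: 20

```text
time: 5.75
eef_pos: [0.6113, 0.2073, 0.1019]
tcp_rot: [0.935, -0.078, 0.346, 0.026]
contact_force: [0.4, 5.0, -2.0]
opening: 0.074
finger_force: 21.8
```

```bash
python3 - <<'E'
from h import *
print(ctrl.get_state()['qpos'])
for d in [0.1,.4,.7,1.0,1.3]:
    R0=Rtool();p0=W(sp(-.132,.055,.038)); Rr=R.from_rotvec(-d*R0.as_matrix()[:,2])
    c=W(sp(-.118,.055,.038)); p=c+Rr.apply(p0-c); print(d,R0.inv().apply(p-p0).round(4))
E
```

```text
[ 0.27678096  0.16827917  2.10579403 -0.94894515  0.345078    2.83838729]
0.1 [0.0001 0.0014 0.    ]
0.4 [ 0.0011  0.0055 -0.    ]
0.7 [ 0.0033  0.009  -0.    ]
1.0 [0.0064 0.0118 0.    ]
1.3 [ 0.0103  0.0135 -0.    ]
```

Converted, 0.0137 m / 0.8 = 0.0171, 0.0135 m / 0.8 = 0.0169, -1.38 rad / 3.1416 = -0.4393.

inch_along:
  deltas:
    - {"y":0.0025,"drz":-0.0446,"jaw":0.0}
    - {"y":0.005,"drz":-0.0891,"jaw":0.0}
    - {"x":0.0013,"y":0.0069,"drz":-0.1337,"jaw":0.0}
    - {"x":0.0025,"y":0.0094,"drz":-0.1783,"jaw":0}
    - {"x":0.0041,"y":0.0113,"drz":-0.2228,"jaw":0}
    - {"x":0.0063,"y":0.0131,"drz":-0.2706,"jaw":0}
    - {"x":0.008,"y":0.015,"drz":-0.3183,"jaw":0}
    - {"x":0.0106,"y":0.0163,"drz":-0.3661,"jaw":0}
    - {"x":0.0131,"y":0.0169,"drz":-0.4138,"jaw":0}
    - {"x":0.0144,"y":0.0171,"drz":-0.4393,"jaw":0}
  grip_n: 20

```text
time: 7.0
eef_pos: [0.6131, 0.2025, 0.104]
tcp_rot: [0.767, 0.54, 0.256, 0.232]
contact_force: [-9.8, 36.7, -12.3]
opening: 0.078
finger_force: 24.1
```

```bash
python3 - <<'E'
from h import *
s=ctrl.get_state();print(s['qpos'],s['contact_force'],s['wrist_torque'],(Rtool().inv()*R.from_quat(s['tcp_rot'])).as_rotvec())
E
```

```text
[ 0.25502594  0.15643559  2.11307835 -0.88580341  0.3139643   1.37512106] [ -9.78266169  36.6729107  -12.26001714] [4.99691056 2.85655075 3.94853428] [ 0.05043537  0.00186527 -1.39267836]
```

Converted, -0.06 m / 0.8 = -0.075, -0.03 m / 0.8 = -0.0375.

inch_along:
  deltas:
    - {"jaw":0.3}
    - {"jaw":0.3}
    - {"z":-0.0375,"jaw":0.3}
    - {"z":-0.075,"jaw":0.3}
    - {"z":-0.075,"jaw":0.3}
  grip_n: 20

```text
time: 7.62
eef_pos: [0.5808, 0.1965, 0.1582]
tcp_rot: [0.771, 0.532, 0.251, 0.243]
contact_force: [-0.1, -0.4, -0.6]
opening: 0.298
finger_force: 0.0
```

```bash
python3 - <<'E'
from h import *
r=save('wrist','e0.png')
for t in ['turn_left_pivot','turn_left_tail','orange_module']:
    print(t,[(np.round(d['position'],3).tolist(),round(d['conf'],2),proj(r,d['position']).tolist()) for d in ctrl.mark_of('wrist',t)])
r2=ctrl.read_camera('top')
print('top tail',ctrl.mark_of('top','turn_left_tail')[:2])
b=cv2.resize(r2['pixels'][130:210,190:290,::-1],(480,384),interpolation=3)
cv2.imwrite('pics/e.png',cv2.resize(np.hstack([r['pixels'][:,:,::-1],b]),(800,310)))
S0=R.from_rotvec([0,0,S[2]]);p=S0.inv().apply(np.array([.6113,.2073,.1019])-[S[0],S[1],S[3]])-[.06,0,.15];print('grip u,y,n',p@U,p[1],p@N)
E
```

```text
turn_left_pivot [([0.624, 0.206, 0.098], 0.66, [241.0, 184.0])]
turn_left_tail [([0.606, 0.182, 0.106], 0.93, [240.0, 226.0]), ([0.667, 0.084, 0.14], 0.39, [353.0, 291.0])]
orange_module [([0.686, 0.2, 0.139], 0.85, [335.0, 159.0])]
top tail [{'position': [0.6102, 0.1804, 0.1052], 'conf': 0.49}, {'position': [0.6229, 0.2077, 0.0988], 'conf': 0.3}]
grip u,y,n -0.12223886925387639 0.052795161116378636 0.04480523117736386
```

View pics/e.png

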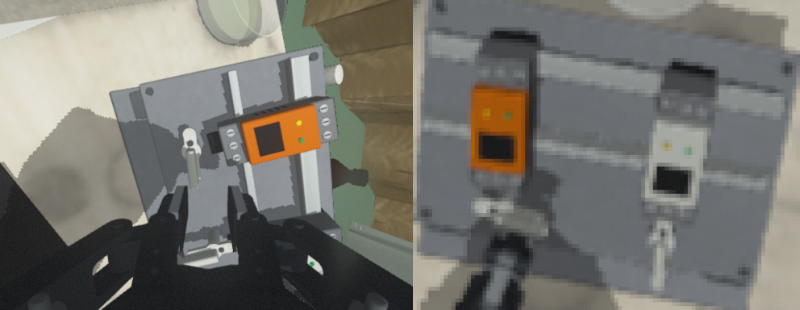

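The button is turned about 1.48 rad: its tail is now at wrist px (240,226), pointing right. Next I flip the tool a half turn, because joint 6 was near its limit, and go to the module with a 28° pitch.

```bash
python3 - <<'E'
from h import *
P=np.deg2rad(28);Rt=Rtool(P,-np.pi);z=Rt.as_matrix()[:,2]
g=W(sp(-.0425,.0575,.042))+z*.0187
print(g,W([0,0,0]))
st=ctrl.get_state();R0=R.from_quat(st['tcp_rot'])
t=g-z*.10
print(t,R0.inv().apply(t-st['eef_pos']).round(3)); full=(R0.inv()*Rt).as_rotvec(); print(full,np.linalg.norm(full),st['qpos'])
E
```

```text
[0.68093039 0.1994469  0.1366599 ] [6.61718489e-01 1.44494042e-01 3.96993001e-04]
[0.63473755 0.20782881 0.22495466] [ 0.037  0.081 -0.02 ]
[ 0.19580965  0.15273383 -1.74634623] 1.763914448631099 [ 0.27497035  0.00872516  2.16209872 -0.75418085  0.41946501  1.24829796]
```

Converted, 0.081 m / 0.8 = 0.1013, 0.037 m / 0.8 = 0.0463, 0.02 rad / 3.1416 = 0.0064.

inch_along:
  deltas:
    - {"z":-0.05,"drx":0.0064,"dry":0.0048,"drz":-0.0557,"jaw":0.5}
    - {"x":0.0125,"y":0.0125,"z":-0.075,"drx":0.0127,"dry":0.0095,"drz":-0.1114,"jaw":0.7}
    - {"x":0.025,"y":0.0375,"z":-0.075,"drx":0.0191,"dry":0.0143,"drz":-0.1671,"jaw":0.75}
    - {"x":0.0375,"y":0.05,"z":-0.0625,"drx":0.0255,"dry":0.0191,"drz":-0.2228,"jaw":0.75}
    - {"x":0.0463,"y":0.0625,"z":-0.05,"drx":0.0318,"dry":0.0239,"drz":-0.2785,"jaw":0.75}
    - {"x":0.0463,"y":0.075,"z":-0.0375,"drx":0.0382,"dry":0.0286,"drz":-0.3342,"jaw":0.75}
    - {"x":0.0463,"y":0.0875,"z":-0.025,"drx":0.0446,"dry":0.0334,"drz":-0.3899,"jaw":0.75}
    - {"x":0.0463,"y":0.1013,"z":-0.025,"drx":0.0509,"dry":0.0382,"drz":-0.4456,"jaw":0.75}
    - {"x":0.0463,"y":0.1013,"z":-0.025,"drx":0.0573,"dry":0.0436,"drz":-0.5013,"jaw":0.75}
    - {"x":0.0463,"y":0.1013,"z":-0.025,"drx":0.0624,"dry":0.0487,"drz":-0.5558,"jaw":0.75}
  grip_n: 20

```text
time: 9.18
eef_pos: [0.6352, 0.2078, 0.2249]
tcp_rot: [0.084, 0.967, -0.023, 0.241]
contact_force: [-0.1, 0.7, -0.1]
opening: 0.748
finger_force: 0.0
```

```bash
python3 - <<'E'
from h import *
P=np.deg2rad(28);Rt=Rtool(P,-np.pi);z=Rt.as_matrix()[:,2]
r=save('wrist','f.png');print([d['position'] for d in ctrl.mark_of('wrist','orange_module')])
m=ctrl.masks_of('wrist','orange_module')[0]['region'];ys,xs=np.where(m);print('mask',xs.min(),xs.max(),ys.min(),ys.max())
print('ctr px',proj(r,W(sp(-.0425,.055,.064))),proj(r,W(sp(-.0425,.06,.064))))
plan(W(sp(-.0425,.0575,.042))+z*.0187,Rt)
E
```

```text
[[0.6856, 0.2017, 0.14], [0.6696, 0.0836, 0.1383]]
mask 232 287 128 263
ctr px [254. 202.] [261. 202.]
shift [ 0.0002 -0.0005  0.0999] rot [ 0.0007  0.0001 -0.0025] q [ 0.24  0.08  1.88 -0.28  0.75 -0.99] op 0.749 F [ 0.9 -1.  -0.1] t 9.325
```

View pics/f.png

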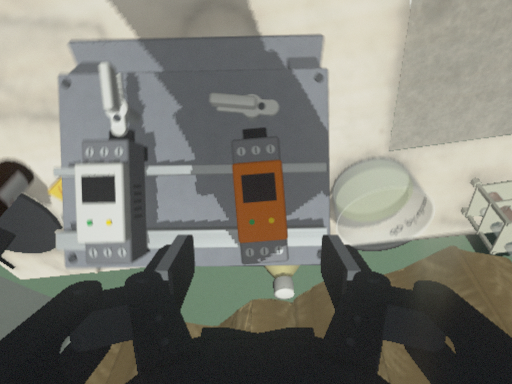

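The wrist view shows the button lying aside at (240,103) and the orange module centred between the fingers at (260,200), yawed about 3°. I descend and grip.

Converted, 0.1 m / 0.8 = 0.125, 0.05 m / 0.8 = 0.0625, -0.05 rad / 3.1416 = -0.0159.

inch_along:
  deltas:
    - {"y":-0.0013,"z":0.0625,"drz":-0.0159,"jaw":0.75}
    - {"y":-0.0013,"z":0.1,"drz":-0.0159,"jaw":0.75}
    - {"y":-0.0013,"z":0.1188,"drz":-0.0159,"jaw":0.75}
    - {"y":-0.0013,"z":0.125,"drz":-0.0159,"jaw":0.75}
    - {"y":-0.0013,"z":0.125,"drz":-0.0159,"jaw":0.75}
  grip_n: 30

```text
time: 9.95
eef_pos: [0.6813, 0.1992, 0.1385]
tcp_rot: [0.063, 0.968, -0.027, 0.241]
contact_force: [-0.8, -0.1, 0.8]
opening: 0.751
finger_force: 0.0
```

inch_along:
  deltas:
    - {"jaw":0.55}
    - {"jaw":0.5}
    - {"jaw":0.4}
    - {"jaw":0.35}
    - {"jaw":0.3}
    - {"jaw":0.3}
  grip_n: 25

```text
time: 10.7
eef_pos: [0.6812, 0.1996, 0.139]
tcp_rot: [0.063, 0.968, -0.027, 0.242]
contact_force: [-4.2, 1.4, 4.7]
opening: 0.416
finger_force: 25.7
```

```bash
python3 - <<'E'
from h import *
s=ctrl.get_state();p=s['eef_pos'];q=R.from_quat(s['tcp_rot'])
S0=R.from_rotvec([0,0,S[2]]);v=S0.inv().apply(p-[S[0],S[1],S[3]])-[.06,0,.15];print('u,y,n',v@U,v[1],v@N,s['qpos'])
piv=W(sp(0,.0575,.018)); ax=S0.apply([0,1,0])
for d in [.1,.2,.3,.35]:
    Rr=R.from_rotvec(d*ax); print(d,q.inv().apply(piv+Rr.apply(p-piv)-p).round(4),(q.inv()*Rr*q).as_rotvec().round(3))
print(q.inv().apply(S0.apply(U)),'up',q.inv().apply([0,0,1]))
E
```

```text
u,y,n -0.045240376557416806 0.05767156022356689 0.025401184818786855 [ 0.20405831  0.26482129  1.83977587 -0.31481813  0.59907665 -1.01600389]
0.1 [ 0.0001  0.     -0.0046] [-0.005  0.1    0.   ]
0.2 [-0.0002  0.     -0.0092] [-0.01  0.2   0.  ]
0.3 [-0.001  -0.     -0.0137] [-0.015  0.3    0.001]
0.35 [-0.0015 -0.     -0.0159] [-0.017  0.35   0.001]
[-0.96971965 -0.0477177  -0.23951373] up [-0.47116847 -0.02161128 -0.88177844]
```

Gripped, opening 0.416 (about 36 mm). Now I swing the lower end out about the ledge edge.

Converted, -0.0069 m / 0.8 = -0.0086, -0.0046 m / 0.8 = -0.0058, 0.05 rad / 3.1416 = 0.0159.

inch_along:
  deltas:
    - {"jaw":0.3}
    - {"jaw":0.3}
    - {"z":-0.0029,"drx":-0.0008,"dry":0.0159,"jaw":0.3}
    - {"z":-0.0058,"drx":-0.0016,"dry":0.0318,"jaw":0.3}
    - {"z":-0.0086,"drx":-0.0024,"dry":0.0477,"jaw":0.3}
    - {"z":-0.0086,"drx":-0.0024,"dry":0.0477,"jaw":0.3}
  grip_n: 60

```text
time: 11.45
eef_pos: [0.6788, 0.1998, 0.145]
tcp_rot: [0.064, 0.983, -0.019, 0.169]
contact_force: [-2.8, 0.9, 4.9]
opening: 0.412
finger_force: 60.3
```

inch_along:
  deltas:
    - {"z":-0.0029,"drx":-0.0008,"dry":0.0159,"jaw":0.3}
    - {"x":-0.0005,"z":-0.0056,"drx":-0.0016,"dry":0.0318,"jaw":0.3}
    - {"x":-0.001,"z":-0.0085,"drx":-0.0024,"dry":0.0477,"jaw":0.3}
    - {"x":-0.0015,"z":-0.0113,"drx":-0.0032,"dry":0.0637,"jaw":0.3}
    - {"x":-0.0015,"z":-0.0113,"drx":-0.0032,"dry":0.0637,"jaw":0.3}
    - {"x":-0.0015,"z":-0.0113,"drx":-0.0032,"dry":0.0637,"jaw":0.3}
  grip_n: 60

```text
time: 12.2
eef_pos: [0.6762, 0.2, 0.1532]
tcp_rot: [0.064, 0.995, -0.008, 0.071]
contact_force: [-2.8, 1.5, 4.7]
opening: 0.41
finger_force: 60.3
```

```bash
python3 - <<'E'
from h import *
s=ctrl.get_state();q=R.from_quat(s['tcp_rot']);S0=R.from_rotvec([0,0,S[2]]);z=q.as_matrix()[:,2];print('pitch',np.degrees(np.arctan2(S0.inv().apply(z)[0],-z[2])),s['contact_force'],s['wrist_torque'],s['qpos'])
print(q.inv().apply(S0.apply(U)),'n',q.inv().apply(S0.apply(N)),'up',q.inv().apply([0,0,1]))
r=save('scene','g0.png');cv2.imwrite('pics/g.png',cv2.resize(r['pixels'][130:270,130:300,::-1],(680,560),interpolation=3))
print([d['position'] for d in ctrl.mark_of('scene','orange_module_lip')],W(sp(-.0,.0575,.009)))
E
```

```text
pitch 8.137345447082525 [-2.83683763  1.47683038  4.70776024] [ 0.00166632  0.00328244 -0.00949771] [ 0.16052941  0.35399733  1.64374621 -0.05492203  1.01028673 -1.25542976]
[-0.82932992 -0.04166271 -0.55720383] n [ 0.55645609  0.02886685 -0.83037541] up [-0.14140256 -0.00642555 -0.98993132]
[[0.7198, 0.1953, 0.1509], [0.6237, 0.207, 0.0951]] [0.72509505 0.19143302 0.1570853 ]
```

View pics/g.png

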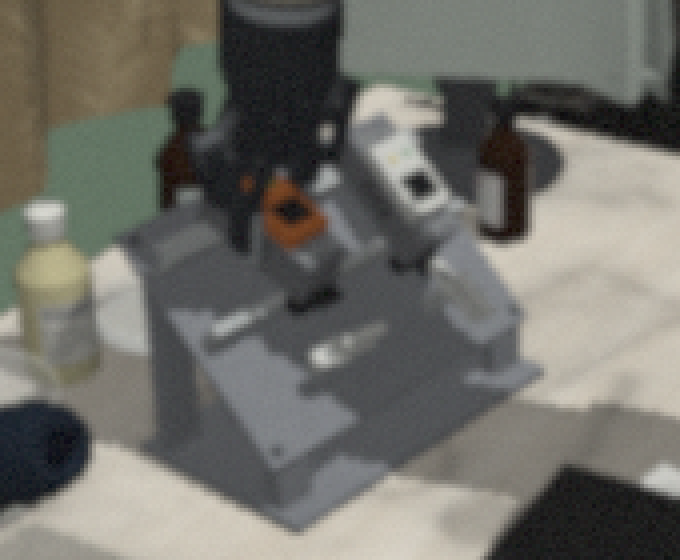

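The module is swung out about 20° (its lower end at (320,270) is clear of the bar) with only the weight on the wrist. Now I slide it up along u.

Converted, -0.005 m / 0.8 = -0.0063, -0.0033 m / 0.8 = -0.0041.

inch_along:
  deltas:
    - {"x":-0.0031,"z":-0.0021,"jaw":0.3}
    - {"x":-0.0063,"z":-0.0041,"jaw":0.3}
    - {"x":-0.0063,"z":-0.0041,"jaw":0.3}
  grip_n: 60

```text
time: 12.68
eef_pos: [0.6794, 0.1993, 0.155]
tcp_rot: [0.064, 0.996, -0.008, 0.068]
contact_force: [-2.2, 0.4, -0.1]
opening: 0.412
finger_force: 59.8
```

inch_along:
  deltas:
    - {"x":-0.0031,"z":-0.0021,"jaw":0.3}
    - {"x":-0.0063,"z":-0.0041,"jaw":0.3}
    - {"x":-0.0094,"z":-0.0063,"jaw":0.3}
    - {"x":-0.0125,"z":-0.0084,"jaw":0.3}
    - {"x":-0.0156,"z":-0.0104,"jaw":0.3}
    - {"x":-0.0156,"z":-0.0104,"jaw":0.3}
  grip_n: 60

```text
time: 13.42
eef_pos: [0.6919, 0.198, 0.1669]
tcp_rot: [0.064, 0.995, -0.007, 0.07]
contact_force: [0.7, 0.1, -1.6]
opening: 0.418
finger_force: 59.9
```

Converted, -0.14 m / 0.8 = -0.175, 0.006 m / 0.8 = 0.0075.

inch_along:
  deltas:
    - {"x":0.0038,"z":-0.005,"jaw":0.3}
    - {"x":0.0075,"z":-0.01,"jaw":0.3}
    - {"x":0.0125,"z":-0.02,"jaw":0.3}
    - {"z":-0.05,"jaw":0.3}
    - {"x":-0.0125,"z":-0.1,"jaw":0.3}
    - {"x":-0.0125,"z":-0.15,"jaw":0.3}
    - {"x":-0.0125,"z":-0.175,"jaw":0.3}
  grip_n: 60

```text
time: 14.3
eef_pos: [0.6826, 0.2005, 0.3109]
tcp_rot: [0.064, 0.995, -0.007, 0.072]
contact_force: [0.7, -0.3, -1.3]
opening: 0.415
finger_force: 60.0
```

```bash
python3 - <<'E'
from h import *
s=ctrl.get_state();q=R.from_quat(s['tcp_rot']);S0=R.from_rotvec([0,0,S[2]])
print(s['eef_pos'],s['contact_force'],s['qpos'],'u',q.inv().apply([1,0,0]),'y',q.inv().apply([0,1,0]))
r=save('wrist','i.png')
for c in ['wrist','top']:
    r=ctrl.read_camera(c)
    for t in ['orange_module','orange_module_lip','orange_module_foot']: print(c,t,[(np.round(d['position'],4).tolist(),round(d['conf'],2)) for d in ctrl.mark_of(c,t)])
r=ctrl.read_camera('top')
for d in ctrl.masks_of('top','service_mat'):
    m=d['region'].astype(np.uint8);print(d['conf'],cv2.minAreaRect(cv2.findNonZero(m)))
print('edge px',[proj(r,[.447+a,-.2015+b,.004]) for a,b in [(-.08,-.08),(.08,-.08),(.08,.08),(-.08,.08)]])
E
```

```text
[0.68264811 0.20047932 0.31085961] [ 0.72604575 -0.27621551 -1.33504199] [ 0.1592889   0.25067958  1.48072745 -0.04716642  1.27324049 -1.27201979] u [-0.98144782  0.12870803  0.14210705] y [ 0.12674396  0.99167281 -0.0228255 ]
wrist orange_module [([0.6872, 0.1969, 0.3109], 0.68)]
wrist orange_module_lip []
wrist orange_module_foot []
top orange_module []
top orange_module_lip [([0.6578, 0.1424, 0.1259], 0.32)]
top orange_module_foot [([0.428, 0.4101, 0.006], 0.23)]
0.88 ((356.0299072265625, 253.50181579589844), (57.25703048706055, 57.576454162597656), 3.4336302280426025)
0.44 ((242.0565948486328, 244.8018798828125), (24.326086044311523, 4.730072498321533), 79.3803482055664)
edge px [array([387., 284.]), array([384., 227.]), array([329., 226.]), array([330., 283.])]
```

View pics/i.png

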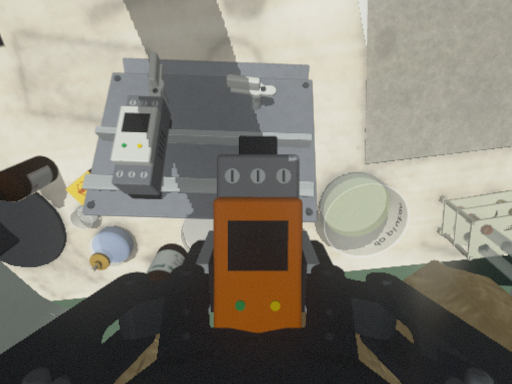

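Module held and clear of the stand: the white module at (140,145) is still hanging latched, and the orange button at (250,88) is aside. Now I carry it to above the mat.

```bash
cat >> h.py <<'E'
def place(h,pit=-15.5,cx=.447,cy=-.2015):
    P=np.deg2rad(pit);a=np.deg2rad(-1.4)
    M=np.column_stack([[np.cos(P),0,np.sin(P)],[0,-1,0],[np.sin(P),0,-np.cos(P)]])
    Rt=R.from_matrix(M)*R.from_rotvec([0,0,-np.pi])
    x=np.array([np.cos(a),0,np.sin(a)]);z=np.array([-np.sin(a),0,np.cos(a)])
    return np.array([cx,cy,.018+h])-.0027*x+.0054*z,Rt
E
python3 - <<'E'
from h import *
for h_ in (.2,.06): plan(*place(h_))
E
```

```text
shift [ 0.1935 -0.4283  0.0586] rot [ 0.0021  0.4068 -0.1304] q [ 0.16  0.26  1.48 -0.05  1.27 -1.27] op 0.412 F [-0.6  0.9 -2.4] t 14.85
shift [ 0.2127 -0.4273  0.1973] rot [ 0.0021  0.4068 -0.1304] q [ 0.16  0.26  1.48 -0.05  1.27 -1.27] op 0.412 F [-0.6  0.9 -2.4] t 14.85
```

Converted, -0.428 m / 0.8 = -0.535, -0.39 m / 0.8 = -0.4875, 0.407 rad / 3.1416 = 0.1296.

inch_along:
  deltas:
    - {"x":0.025,"y":-0.05,"dry":0.0127,"drz":-0.0041,"jaw":0.3}
    - {"x":0.05,"y":-0.1125,"dry":0.0255,"drz":-0.0095,"jaw":0.3}
    - {"x":0.0813,"y":-0.175,"dry":0.0414,"drz":-0.0159,"jaw":0.3}
    - {"x":0.1125,"y":-0.2375,"dry":0.0573,"drz":-0.0191,"jaw":0.3}
    - {"x":0.1375,"y":-0.3,"z":0.0125,"dry":0.0732,"drz":-0.0255,"jaw":0.3}
    - {"x":0.1625,"y":-0.3625,"z":0.025,"dry":0.0891,"drz":-0.0286,"jaw":0.3}
    - {"x":0.1875,"y":-0.425,"z":0.0375,"dry":0.105,"drz":-0.035,"jaw":0.3}
    - {"x":0.2188,"y":-0.4875,"z":0.0563,"dry":0.121,"drz":-0.0382,"jaw":0.3}
    - {"x":0.2419,"y":-0.535,"z":0.0733,"drx":0.0006,"dry":0.1296,"drz":-0.0414,"jaw":0.3}
    - {"x":0.2419,"y":-0.535,"z":0.0733,"drx":0.0006,"dry":0.1296,"drz":-0.0414,"jaw":0.3}
  grip_n: 60

```text
time: 16.1
eef_pos: [0.4434, -0.2026, 0.2225]
tcp_rot: [0.002, 0.991, 0.001, -0.135]
contact_force: [0.3, -0.1, -2.5]
opening: 0.415
finger_force: 60.5
```

```bash
python3 - <<'E'
from h import *
plan(*place(.06)); plan(*place(.015)); plan(*place(-.002))
E
```

```text
shift [-0.0382  0.0009  0.1337] rot [ 0.0028 -0.0005 -0.0037] q [-0.56  0.02  1.9  -0.14  1.45 -2.1 ] op 0.415 F [ 0.3 -0.1 -2.5] t 16.1
shift [-0.0503  0.0008  0.1771] rot [ 0.0028 -0.0005 -0.0037] q [-0.56  0.02  1.9  -0.14  1.45 -2.1 ] op 0.415 F [ 0.3 -0.1 -2.5] t 16.1
shift [-0.0548  0.0008  0.1935] rot [ 0.0028 -0.0005 -0.0037] q [-0.56  0.02  1.9  -0.14  1.45 -2.1 ] op 0.415 F [ 0.3 -0.1 -2.5] t 16.1
```

Down to 15 mm above, then check from the scene camera.

Converted, 0.177 m / 0.8 = 0.2213, 0.176 m / 0.8 = 0.22.

inch_along:
  deltas:
    - {"x":-0.015,"z":0.05,"jaw":0.3}
    - {"x":-0.03,"z":0.1063,"jaw":0.3}
    - {"x":-0.0475,"y":0.0013,"z":0.1671,"jaw":0.3}
    - {"x":-0.055,"y":0.0013,"z":0.1938,"jaw":0.3}
    - {"x":-0.0625,"y":0.0013,"z":0.22,"jaw":0.3}
    - {"x":-0.0629,"y":0.0013,"z":0.2213,"jaw":0.3}
    - {"x":-0.0629,"y":0.0013,"z":0.2213,"jaw":0.3}
  grip_n: 60

```text
time: 16.98
eef_pos: [0.4475, -0.2001, 0.0413]
tcp_rot: [-0.0, 0.991, -0.0, -0.133]
contact_force: [0.0, 0.3, -1.8]
opening: 0.415
finger_force: 60.6
```

```bash
python3 - <<'E'
from h import *
r=ctrl.read_camera('scene')
u,v=proj(r,[.447,-.2,.02]).astype(int);print(u,v)
cv2.imwrite('pics/j.png',cv2.resize(r['pixels'][v-50:v+50,u-65:u+65,::-1],(780,600),interpolation=3))
for t in ['orange_module','orange_module_lip','orange_module_foot','orange_module_tab','service_mat']: print(t,[(np.round(d['position'],4).tolist(),round(d['conf'],2)) for d in ctrl.mark_of('scene',t)])
plan(*place(0))
E
```

```text
337 194
orange_module [([0.4509, -0.199, 0.0377], 0.65), ([0.6033, 0.0988, 0.0963], 0.39)]
orange_module_lip [([0.4899, -0.1996, 0.021], 0.59)]
orange_module_foot [([0.4085, -0.1976, 0.0208], 0.57)]
orange_module_tab [([0.6564, 0.1423, 0.119], 0.48), ([0.6626, 0.1464, -0.0011], 0.42)]
service_mat [([0.4472, -0.2026, -0.0002], 0.71), ([0.4173, 0.2013, -0.0019], 0.69)]
shift [-0.0022 -0.0012  0.0176] rot [-0.0003  0.0032 -0.0005] q [-0.56  0.27  2.   -0.16  1.1  -2.04] op 0.42 F [-0.6 -0.1 -1.7] t 17.275
```

View pics/j.png

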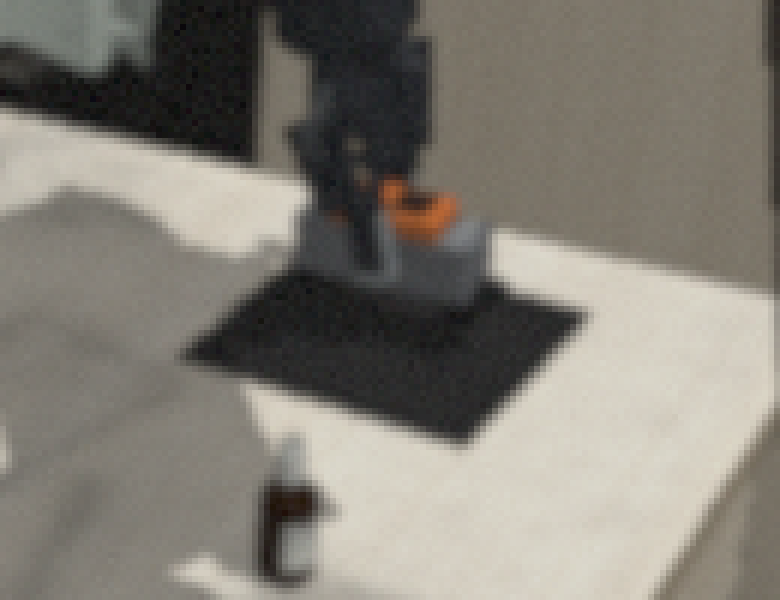

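The scene crop shows the module at (395,250) hovering level over the mat, about 17 mm up, with the dropper bottle at (285,510) untouched. I lower it gently.

The rows are not in the units I measure in: shifts go in shares of 0.8 m and turns go in shares of pi rad. I convert before sending: 0.014 m / 0.8 = 0.0175, 0.012 m / 0.8 = 0.015.

inch_along:
  deltas:
    - {"x":-0.0006,"y":-0.0006,"z":0.0063,"jaw":0.3}
    - {"x":-0.0013,"y":-0.0013,"z":0.0113,"jaw":0.3}
    - {"x":-0.0019,"y":-0.0013,"z":0.015,"jaw":0.3}
    - {"x":-0.0025,"y":-0.0013,"z":0.0175,"jaw":0.3}
    - {"x":-0.0025,"y":-0.0013,"z":0.0175,"jaw":0.3}
  grip_n: 60

```text
time: 17.9
eef_pos: [0.4445, -0.201, 0.026]
tcp_rot: [0.0, 0.991, 0.0, -0.134]
contact_force: [-0.3, -0.8, -3.0]
opening: 0.413
finger_force: 60.6
```

inch_along:
  deltas:
    - {"x":-0.0004,"z":0.0013,"jaw":0.3}
    - {"x":-0.0006,"z":0.0025,"jaw":0.3}
    - {"x":-0.0006,"z":0.0025,"jaw":0.3}
  grip_n: 40

```text
time: 18.27
eef_pos: [0.4446, -0.201, 0.0242]
tcp_rot: [0.0, 0.991, 0.0, -0.134]
contact_force: [-1.0, -0.3, -2.6]
opening: 0.409
finger_force: 60.6
```

```bash
python3 - <<'E'
from h import *
r=ctrl.read_camera('scene')
for t in ['orange_module','orange_module_lip','orange_module_foot']: print(t,[(np.round(d['position'],4).tolist(),round(d['conf'],2)) for d in ctrl.mark_of('scene',t)])
plan(*place(0))
E
```

```text
orange_module [([0.4461, -0.2029, 0.0186], 0.81), ([0.4308, 0.4064, 0.0082], 0.22)]
orange_module_lip [([0.4842, -0.2023, 0.0042], 0.6)]
orange_module_foot [([0.4028, -0.2003, 0.0073], 0.72)]
shift [ 0.     -0.0005  0.0008] rot [ 0.0004  0.0019 -0.0002] q [-0.56  0.3   2.01 -0.16  1.07 -2.04] op 0.415 F [ 0.3 -0.4 -2.7] t 18.475
```

Converted, 0.001 m / 0.8 = 0.0013.

inch_along:
  deltas:
    - {"z":0.0013,"jaw":0.3}
    - {"z":0.0013,"jaw":0.3}
  grip_n: 40

```text
time: 18.73
eef_pos: [0.4444, -0.2011, 0.0232]
tcp_rot: [0.0, 0.991, 0.0, -0.134]
contact_force: [-0.4, 0.0, -2.1]
opening: 0.415
finger_force: 60.6
```

inch_along:
  deltas:
    - {"z":0.0013,"jaw":0.3}
    - {"z":0.0013,"jaw":0.3}
  grip_n: 40

```text
time: 18.98
eef_pos: [0.4443, -0.2011, 0.0231]
tcp_rot: [0.0, 0.991, 0.0, -0.134]
contact_force: [-1.6, 1.7, 5.3]
opening: 0.415
finger_force: 61.3
```

inch_along:
  deltas:
    - {"z":0.0013,"jaw":0.3}
    - {"z":0.0013,"jaw":0.3}
  grip_n: 40

```text
time: 19.23
eef_pos: [0.4443, -0.2011, 0.023]
tcp_rot: [0.0, 0.991, 0.0, -0.134]
contact_force: [-2.7, 2.7, 9.6]
opening: 0.417
finger_force: 62.1
```

Contact. I relax and open slowly.

Converted, -0.0015 m / 0.8 = -0.0019.

inch_along:
  deltas:
    - {"z":-0.0019,"jaw":0.3}
    - {"z":-0.0019,"jaw":0.3}
    - {"z":-0.0019,"jaw":0.3}
  grip_n: 20

```text
time: 19.6
eef_pos: [0.4443, -0.2011, 0.0231]
tcp_rot: [0.0, 0.991, 0.0, -0.134]
contact_force: [-2.2, 0.3, 4.7]
opening: 0.412
finger_force: 61.2
```

inch_along:
  deltas:
    - {"jaw":0.42}
    - {"jaw":0.43}
    - {"jaw":0.45}
    - {"jaw":0.5}
    - {"jaw":0.6}
    - {"jaw":0.65}
    - {"jaw":0.65}
  grip_n: 20

```text
time: 20.48
eef_pos: [0.4442, -0.201, 0.0227]
tcp_rot: [0.0, 0.991, 0.0, -0.134]
contact_force: [0.4, 0.0, -0.2]
opening: 0.649
finger_force: 0.0
```

inch_along:
  deltas:
    - {"x":0.0063,"z":-0.025,"jaw":0.65}
    - {"x":0.0188,"z":-0.075,"jaw":0.65}
    - {"x":0.0375,"z":-0.15,"jaw":0.65}
    - {"x":0.05,"z":-0.2125,"jaw":0.65}
    - {"x":0.05,"z":-0.2125,"jaw":0.65}

```text
time: 21.1
eef_pos: [0.4536, -0.2027, 0.2028]
tcp_rot: [0.0, 0.992, -0.003, -0.129]
contact_force: [0.3, -0.8, 1.2]
opening: 0.65
finger_force: 0.0
```

```bash
python3 - <<'E'
from h import *
r=save('wrist','k.png')
for t in ['orange_module','orange_module_lip','service_mat']: print(t,[(np.round(d['position'],4).tolist(),round(d['conf'],2)) for d in ctrl.mark_of('wrist',t)])
r=ctrl.read_camera('top')
for t in ['orange_module','service_mat','turn_left_tail','turn_right_tail','white_module','dropper_bottle','label_jar','brown_bottle']: print(t,[(np.round(d['position'],4).tolist(),round(d['conf'],2)) for d in ctrl.mark_of('top',t)])
r=ctrl.read_camera('scene')
for t in ['orange_module','service_mat']: print(t,[(np.round(d['position'],4).tolist(),round(d['conf'],2)) for d in ctrl.mark_of('scene',t)])
E
```

```text
orange_module [([0.4439, -0.2012, 0.0191], 0.7)]
orange_module_lip []
service_mat []
orange_module []
service_mat [([0.4473, -0.196, -0.002], 0.56), ([0.6604, 0.145, 0.0017], 0.28)]
turn_left_tail [([0.6079, 0.1803, 0.1079], 0.61)]
turn_right_tail [([0.5738, 0.1002, 0.0937], 0.46)]
white_module [([0.666, 0.0859, 0.1388], 0.62)]
dropper_bottle [([0.3991, 0.0285, 0.0016], 0.42), ([0.6575, 0.1463, 0.1231], 0.33)]
label_jar [([0.427, 0.4089, 0.003], 0.8)]
brown_bottle [([0.702, -0.1387, -0.0043], 0.63), ([0.6211, 0.2065, 0.0989], 0.31)]
orange_module [([0.4491, -0.2066, 0.0184], 0.9)]
service_mat [([0.4468, -0.201, -0.0019], 0.78), ([0.4165, 0.2005, -0.0025], 0.64), ([0.6697, 0.0874, 0.1349], 0.61)]
```

View pics/k.png

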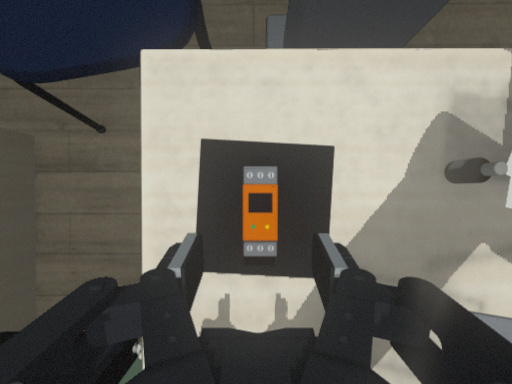

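The module lies on its back at (260,211), with the mat centred at (266,208), so it is in the middle to within a few mm. The white module, its button, and the bottles and jar are where they were. Handing in.

```bash
python3 -c "
from plant import ctrl
print(ctrl.sign_off())"
```

```text
the job is handed in; nothing more can be done
None
```

The orange module lies on its back in the middle of the right-hand black mat, the white module still hangs latched, the bottles and jar haven't moved, and I handed the job in at about 21 s with no verdict shown.

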